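# Click the pigment wheel round to the white pot

## Task

On the felting table, turn the wheel of pigment pots, click by click, until the white-lidded pot stands at the red pointer, then let go so that the wheel rests in that click. Do not turn the bobbin wheel beside it, and do not shift the amber dye jar.

Things in the scene. Friction and masses are not known exactly. Their poses are not given: they have to be found in the camera images.
- pot_wheel (a joint): angle (rad) of a pale wooden disc, 224 mm across, with 12 pots (lid tops 58 mm above the table) on a 90 mm radius. 0: white pot at the red pointer (50 mm post on the fixed foot, 138 mm from the axis); grows anticlockwise from above. Clicks every 0.5236 rad (one pot), 0.15 N m to pass; released, it settles in the nearest click. Starts 1, 2 or 3 clicks positive: turn clockwise. No end stops.
- pot_grip (a point): centre of the wheel's grip, a dark wooden bar over the middle of the disc: 66 mm long, 16 mm wide, 30 mm high. The point lies on the wheel's axis, half-way up the bar, 85 mm above the table; the bar's underside is 12 mm above the pot lids. z points up, x runs along the bar, away from the white pot; it turns with the wheel.
- bobbin_wheel (a joint): angle (rad) of the other wheel, to be left alone: a blue disc, 216 mm across, with eight thread bobbins and a like grip bar at the same height; it stands 0.3 to 0.5 m from the pot wheel, on the other side of the table's middle line. It turns with light friction, without clicks.
- dye_jar_mid (a point): centre, half-way up, of a loose closed amber jar with a black lid, 62 mm across and 95 mm tall, standing upright beyond the wheels; to be left where it is

How it is judged:
At the end, for the whole second after the job is handed in: the white pot stands at the red pointer, the wheel within about 10 degrees (0.18 rad) of that stop (a full turn more or less is the same), at rest and let go ((value of joint pot_wheel between -0.18 and 0.18 rad or value of joint pot_wheel between 6.103 and 6.463 rad or value of joint pot_wheel between -6.463 and -6.103 rad) and velocity of joint pot_wheel between -0.1 and 0.1 rad/s); the robot touches nothing.
It fails at once if the bobbin wheel is turned by more than 10 degrees (value of joint bobbin_wheel above 0.18 rad or value of joint bobbin_wheel below -0.18 rad).
It fails at once if the dye jar is shifted by more than 20 mm (distance of dye_jar_mid from where it was at the start of the episode above 0.02 m).
It also fails if it takes over 32 s, if anything falls off the work surface, if the arm or the gripper's body presses on something with over 40 N, if the wrist force passes 120 N, or if a joint passes its speed limit or range.

## Robot

A 7-joint arm with a two-finger parallel gripper is mounted at the origin on the work surface. World frame = base frame: x ahead of the robot, y to its left, z up, the work surface at z = 0. Lengths are in m, angles in rad, forces in N, time in s.
With the tool pointing down it reaches from about 0.35 to 0.9 m from the base axis. Payload 7.2 kg.
Tool frame: the origin (TCP) lies at the very end of the fingers, on their centre line; the grasp point (between the pads) lies 19 mm behind it (manip.grip_depth is the distance from the TCP to the grasp point, in m); z points along the fingers, y is the direction in which the jaws open and shut (so a half turn about z gives the same grasp; the last joint's range is limited). The gripper opens to 88 mm and grips with 3 to 60 N. Pads are 20 mm wide; open, the fingers measure 115 mm over their backs; the gripper's body (75 mm by 178 mm) begins 61 mm behind the grasp point.
Start: joints at [-1.412, 0.411, -0.013, 1.596, 0.006, 1.134, -0.082], TCP at [0.141, 0.609, 0.223] pointing down, gripper open.
Joint ranges: [-2.95, 2.95], [-0.29, 1.99], [-1.47, 1.44], [0.14, 2.54], [-1.03, 4.17], [0.13, 1.85], [-2.86, 2.86]. Speed limits (rad/s): [2.39, 2.39, 3.01, 3.01, 3.14, 3.14, 3.14].

## Interface

Orientations are given as a 3x3 rotation matrix whose columns are the frame's x, y, z axes.
In Python, from bench import manip gives the robot as it stands. The module is installed in compiled form; this text tells all that it offers.
- The arm moves only by the shell command python3 -m handwheel 'ROWS' [FORCE]. ROWS is JSON, a list of rows, each a list of 3 entries, a list of its own where there are three numbers: the closure, from -1 (fully open) to 1 (shut), so that 0 is half open, then the shift along the tool's x, y, z in m, then the turn about the tool's z in degrees. A call has 1 to 8 rows; each row is the pose to reach, as a shift and turn from the pose commanded when the call began, along the tool's axes at that moment; what a row does not reach only later rows make up. A row lasts 1/10 s, in which the tool goes at most 50 mm and 8.59 degrees, less where a joint would pass 70% of its speed; a pose out of reach is approached as far as the arm can. A call with a gripper value outside its range is refused whole. The fingers move at their own pace and stop on an object; FORCE is the grip in N (left out, the last holds). Time passes only in rows, so rows that repeat a pose let the fingers close. It gives the time, the measured TCP pose, the force and the opening at its end, in the units of the state.
- manip.get_obs(): the state, without advancing time (a new reading comes with each control period).
- manip.read_camera(name): name is "scene" or "top" or "wrist"; returns a dict with "pixels" (400x640x3 uint8, red, green, blue), "intrinsics" (3x3 intrinsics, pixels), "k1" (the pictures are not rectified: a ray, as slopes to the right and down, at radius r is drawn at 1 + k1 r^2 times it, then the intrinsics apply), "xyz" and "orientation" of the camera in the world; the wrist camera has in their place "mount" (4x4, takes a point from camera to tool coordinates, whose origin is the TCP and whose axes are the flange's). Camera axes: x right, y up, looking along -z (the intrinsics and any distortion apply to the point x, -y, -z); pixel columns grow to the right and rows downward; lengths in m; the calibration is good to about 2 mm. A picture is of the moment at which its call begins: read the wrist's pose just before it. There is no depth.
- manip.hand_in(): hands the job in, once; it reports no verdict.
The state is a dict: "t": time; "joint_pos": joint angles; "joint_velocities": joint speeds; "effort": joint torques, N m; "ee_pos": TCP position; "ee_rot": TCP orientation; "force": force on the tool from outside, world axes, zero at the start; "wrist_torque": the same for the moment, N m; "finger_gap": opening from 0.0 (shut) to 1.0 (fully open).
Only numpy, scipy, OpenCV 4.12 (cv2) and the standard library are available. Lean on these libraries where they do the work, as an engineer would, in place of code of your own. Each camera call takes 0.05 s, during which the arm holds its last target.

## Working session

There is one attempt and no reset: what is moved stays moved. The work goes in short steps, Python scripts to look and compute and a shell command to move; the robot and the scene stay as the last step left them, time stands still between calls to the robot, and variables do not carry over. Pictures are saved under pics/ and viewed, and the job is handed in when it is done.

```bash
mkdir -p pics; python3 - <<'E'
from bench import manip
import cv2
o=manip.get_obs(); print({k:o[k] for k in('t','ee_pos','ee_rot','force','finger_gap')})
for n in('scene','top'):
    c=manip.read_camera(n); cv2.imwrite(f'pics/{n}0.png',c['pixels'][:,:,::-1])
    print(n,c['intrinsics'],c['k1'],c['xyz'],c['orientation'])
E
```

```text
{'t': 0.0, 'ee_pos': array([0.1404428 , 0.60849251, 0.22180614]), 'ee_rot': array([[-9.74393431e-01,  2.24849649e-01, -2.77487845e-04],
       [ 2.24849803e-01,  9.74392138e-01, -1.59011415e-03],
       [-8.71546337e-05, -1.61178987e-03, -9.99998697e-01]]), 'force': array([-0.19939194,  0.90633018,  0.86379497]), 'finger_gap': 0.9983319523060333}
scene [[445.2959179    0.         316.19106057]
 [  0.         445.2959179  194.67721068]
 [  0.           0.           1.        ]] 0.012041511155201334 [ 1.28276313 -0.29035176  0.57421025] [[ 0.39147339 -0.50410458  0.76982281]
 [ 0.91998198  0.19664787 -0.33906161]
 [ 0.01953849  0.84095671  0.54074953]]
top [[510.33962194   0.         317.99447386]
 [  0.         510.33962194 196.76373039]
 [  0.           0.           1.        ]] 0.03805838189979712 [ 0.41710829 -0.0123616   1.05192393] [[-0.02604557  0.97964742 -0.19902906]
 [-0.9996592  -0.02587582  0.00345434]
 [-0.00176601  0.1990512   0.9799875 ]]
```

View pics/top0.png

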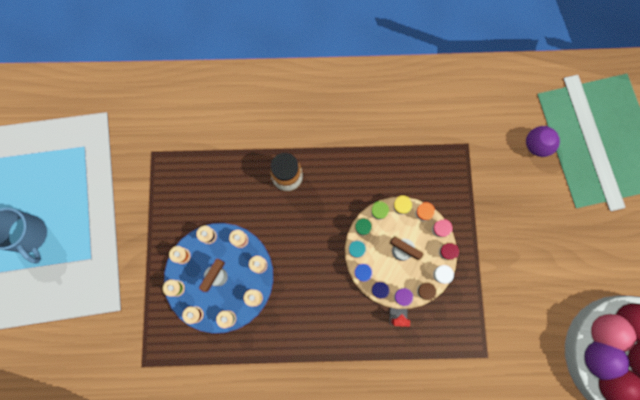

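View pics/scene0.png

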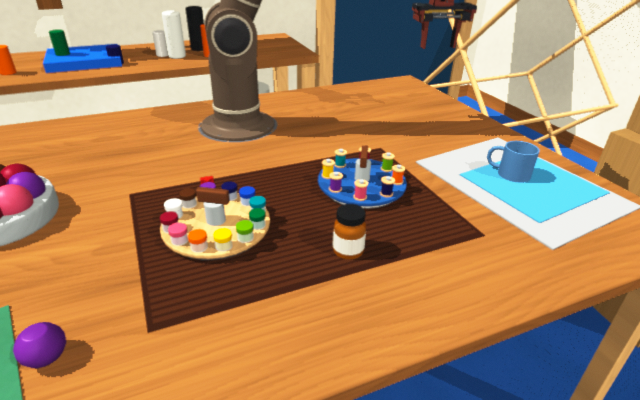

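```bash
cat > h.py <<'E'
import numpy as np, cv2
def ray(c,u,v):
    K=c['intrinsics'];d=np.array([(u-K[0,2])/K[0,0],(v-K[1,2])/K[1,1]]);s=d.copy()
    for _ in range(20): s=d/(1+c['k1']*(s@s))
    return np.array(c['orientation'])@np.array([s[0],-s[1],-1.])
def atz(c,u,v,z):
    r=ray(c,u,v);p=np.array(c['xyz']);return p+r*(z-p[2])/r[2]
def proj(c,P):
    q=np.array(c['orientation']).T@(np.array(P)-c['xyz']);s=np.array([q[0],-q[1]])/-q[2]
    s=s*(1+c['k1']*(s@s));K=c['intrinsics'];return s*K[0,0]+[K[0,2],K[1,2]]
E
python3 - <<'E'
import cv2
i=cv2.imread('pics/top0.png')[185:335,335:470]
cv2.imwrite('pics/topc.png',cv2.resize(i,None,fx=4,fy=4,interpolation=cv2.INTER_CUBIC)) 
i=cv2.imread('pics/scene0.png')[165:265,150:280]
cv2.imwrite('pics/scc.png',cv2.resize(i,None,fx=6,fy=6,interpolation=cv2.INTER_CUBIC))
E
```

```text
(no output)
```

View pics/topc.png

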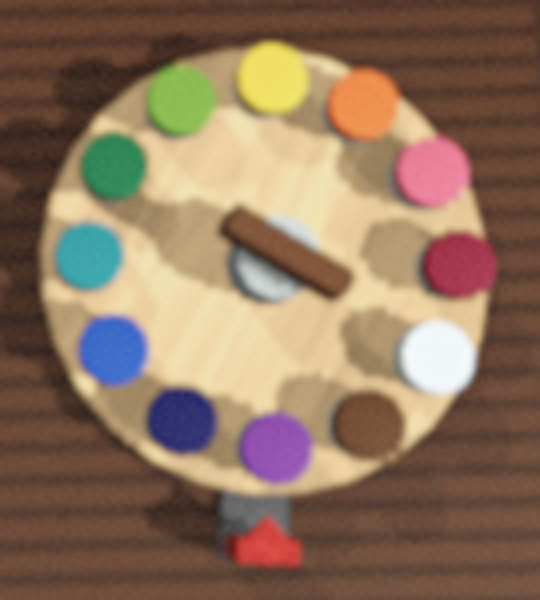

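View pics/scc.png

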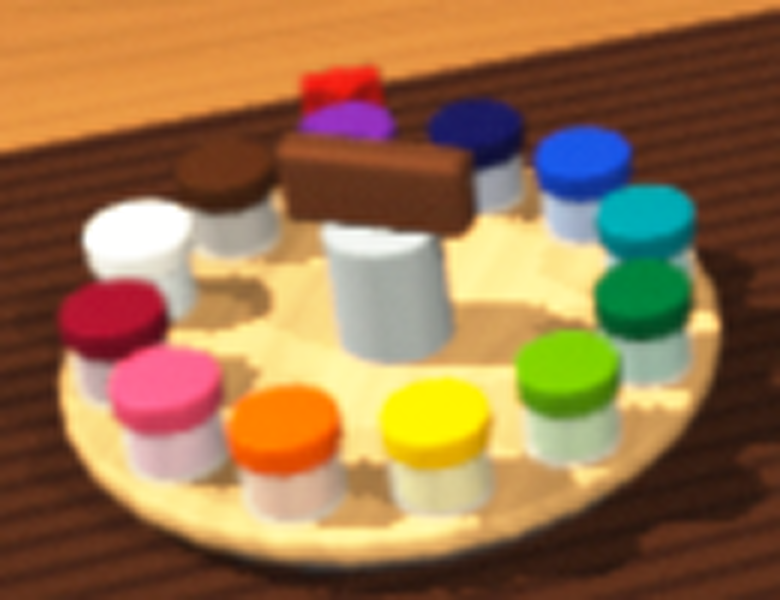

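The crops show purple at the pointer (crop 276,447), brown next, then white (437,356). White is therefore 2 clicks anticlockwise. The bar's top face runs from about (230,219) to (345,286).

```bash
python3 - <<'E'
from bench import manip
from h import *
c=manip.read_camera('top')
f=lambda u,v,z:atz(c,335+(u+.5)/4-.5,185+(v+.5)/4-.5,z)
L=dict(yel=(273,77),ora=(364,103),pink=(433,171),red=(459,265),white=(437,356),brown=(369,424),purp=(276,447),navy=(182,420),blue=(113,350),teal=(89,257),green=(113,166),lime=(181,99))
P=np.array([f(*v,.058) for v in L.values()]);m=P[:,:2].mean(0);print('centre',m,np.linalg.norm(P[:,:2]-m,axis=1).round(4))
w=f(*L['white'],.058)[:2]-m;print('white ang',np.degrees(np.arctan2(w[1],w[0])))
B=np.array([f(*p,.1)[:2] for p in((237,207),(354,272),(335,300),(222,230))]);print(B,'barc',B.mean(0))
d=(B[1]+B[2]-B[0]-B[3])/2;print(np.linalg.norm(d),'bar ang',np.degrees(np.arctan2(d[1],d[0])))
p=f(266,535,.05)[:2];print('pointer',p,np.linalg.norm(p-m),np.degrees(np.arctan2(*(p-m)[::-1])))
# dye jar lid, bobbin bar
print('jar',atz(c,285,166,.095),'bob',atz(c,212,275,.1))
o=manip.get_obs();R=o['ee_rot'];print('tool y ang',np.degrees(np.arctan2(R[1,1],R[0,1])),o['joint_pos'])
print('shift tool',R.T@(np.array([*B.mean(0),.15])-o['ee_pos']))
E
```

```text
centre [ 0.51009556 -0.17841372] [0.0902 0.0903 0.0903 0.0895 0.0894 0.0892 0.0893 0.0897 0.0901 0.0897
 0.0898 0.0901]
white ang -122.59900352757724
[[ 0.53107337 -0.15569764]
 [ 0.49943362 -0.20817634]
 [ 0.48673453 -0.19852018]
 [ 0.5204827  -0.1481016 ]] barc [ 0.50943105 -0.17762394]
0.060957835143050546 bar ang -122.43465053960063
pointer [ 0.38014224 -0.16801245] 0.13036890151522051 175.42388896990795
jar [0.6739175  0.04656097 0.095     ] bob [0.46858519 0.18329252 0.1       ]
tool y ang 77.00407885290099 [-1.41219332  0.41171491 -0.01269762  1.59680441  0.00557544  1.13424959
 -0.08221839]
shift tool [-0.53630296 -0.68308103  0.07283429]
```

```bash
python3 -m handwheel '[[-1,[-0.536,-0.683,0.022],109.5],[-1,[-0.536,-0.683,0.022],109.5],[-1,[-0.536,-0.683,0.022],109.5],[-1,[-0.536,-0.683,0.022],109.5],[-1,[-0.536,-0.683,0.022],109.5],[-1,[-0.536,-0.683,0.022],109.5],[-1,[-0.536,-0.683,0.022],109.5],[-1,[-0.536,-0.683,0.022],109.5]]'
cat > g.py <<'E'
import sys
from bench import manip
from h import *
T=np.array([float(a) for a in sys.argv[1:4]]);o=manip.get_obs();R=o['ee_rot']
a=np.degrees(np.arctan2(R[1,1],R[0,1]))
print('t',o['t'],'pos',o['ee_pos'].round(4),'yang',a.round(2),'zax',R[:,2].round(4),'shift',(R.T@(T-o['ee_pos'])).round(4),'turn',round(a-float(sys.argv[4]),2),'F',np.round(o['force'],1),'q',np.round(o['joint_pos'],2))
E
python3 g.py 0.5098 -0.178 0.2 -32.5
```

```text
t: 0.95
ee_pos: [0.3107, 0.245, 0.2125]
ee_rot: [[-0.138, 0.99, -0.0], [0.99, 0.138, 0.001], [0.001, 0.0, -1.0]]
force: [1.4, 1.4, 0.2]
finger_gap: 0.995
t 0.95 pos [0.3107 0.245  0.2125] yang 7.91 zax [-0.e+00  6.e-04 -1.e+00] shift [-0.4464  0.139   0.0123] turn 40.41 F [1.4 1.4 0.2] q [-1.12  0.01  0.33  2.14 -0.    1.   -0.64]
```

```bash
python3 -m handwheel '[[-1,[-0.446,0.139,0.012],40.4],[-1,[-0.446,0.139,0.012],40.4],[-1,[-0.446,0.139,0.012],40.4],[-1,[-0.446,0.139,0.012],40.4],[-1,[-0.446,0.139,0.012],40.4],[-1,[-0.446,0.139,0.012],40.4],[-1,[-0.446,0.139,0.012],40.4],[-1,[-0.446,0.139,0.012],40.4]]'
python3 g.py 0.5098 -0.178 0.2 -32.5
```

```text
t: 1.75
ee_pos: [0.4835, -0.1155, 0.2023]
ee_rot: [[0.531, 0.847, 0.001], [0.847, -0.531, 0.0], [0.001, 0.0, -1.0]]
force: [1.1, 0.6, 0.8]
finger_gap: 1.002
t 1.75 pos [ 0.4835 -0.1155  0.2023] yang -32.1 zax [ 7.e-04  3.e-04 -1.e+00] shift [-0.039   0.0555  0.0023] turn 0.4 F [1.1 0.6 0.8] q [-0.51  0.25  0.78  1.96 -0.21  1.01 -0.19]
```

```bash
python3 -m handwheel '[[-1,[-0.039,0.0555,0.002],0],[-1,[-0.039,0.0555,0.002],0],[-1,[-0.039,0.0555,0.002],0],[-1,[-0.039,0.0555,0.002],0]]'
python3 g.py 0.5098 -0.178 0.075 -32.5
python3 - <<'E'
from bench import manip
import cv2
c=manip.read_camera('wrist');cv2.imwrite('pics/w1.png',c['pixels'][:,:,::-1]);print(c['mount'])
E
```

```text
t: 2.15
ee_pos: [0.5086, -0.176, 0.1998]
ee_rot: [[0.533, 0.846, -0.001], [0.846, -0.533, 0.0], [-0.0, -0.001, -1.0]]
force: [-0.2, 0.2, -0.9]
finger_gap: 1.0
t 2.15 pos [ 0.5086 -0.176   0.1998] yang -32.19 zax [-1.3e-03  4.0e-04 -1.0e+00] shift [-0.001   0.0023  0.1247] turn 0.31 F [-0.2  0.2 -0.9] q [-0.36  0.35  0.78  1.87 -0.28  1.04 -0.03]
[[-1.24987553e-03  9.67858515e-01  2.51492210e-01  6.68516620e-02]
 [ 9.99999042e-01  1.35916167e-03 -2.60850485e-04 -5.43114308e-04]
 [-5.94284936e-04  2.51491643e-01 -9.67859287e-01 -1.61879752e-01]
 [ 0.00000000e+00  0.00000000e+00  0.00000000e+00  1.00000000e+00]]
```

View pics/w1.png

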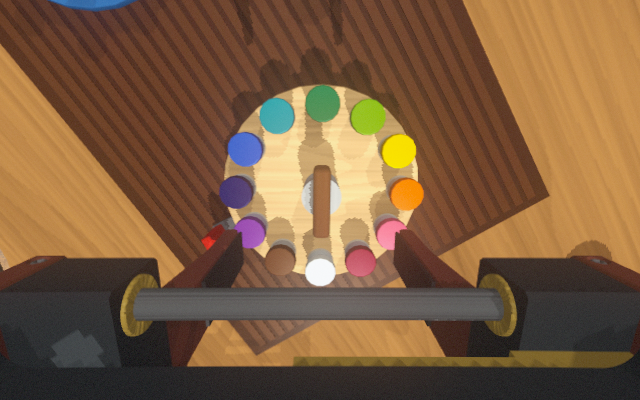

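The wrist picture shows the bar (322,201) centred between the fingers and lying along tool x. Next I descend and grip.

```bash
python3 -m handwheel '[[-1,[0,0.001,0.03],0],[-1,[0,0.001,0.06],0],[-1,[0,0.001,0.09],0],[-1,[0,0.001,0.11],0],[-1,[0,0.001,0.125],0],[-1,[0,0.001,0.125],0]]' 20
python3 g.py 0.5098 -0.178 0.075 -32.5
python3 -m handwheel '[[0,[0,0,0],0],[0.5,[0,0,0],0],[1,[0,0,0],0],[1,[0,0,0],0],[1,[0,0,0],0],[1,[0,0,0],0],[1,[0,0,0],0],[1,[0,0,0],0]]' 20
python3 g.py 0.5098 -0.178 0.075 -92.5
```

```text
t: 2.8
ee_pos: [0.5091, -0.1751, 0.074]
ee_rot: [[0.531, 0.848, -0.003], [0.848, -0.531, 0.001], [-0.0, -0.003, -1.0]]
force: [-0.3, -0.3, 0.1]
finger_gap: 1.002
t 2.8 pos [ 0.5091 -0.1751  0.074 ] yang -32.04 zax [-0.0025  0.0011 -1.    ] shift [-0.0021  0.0022 -0.0011] turn 0.46 F [-0.3 -0.3  0.1] q [-0.26  0.52  0.66  1.98 -0.45  0.79  0.1 ]
t: 3.6
ee_pos: [0.5099, -0.1769, 0.0752]
ee_rot: [[0.532, 0.847, -0.0], [0.847, -0.532, 0.0], [-0.0, -0.0, -1.0]]
force: [-0.5, -0.1, -0.4]
finger_gap: 0.308
t 3.6 pos [ 0.5099 -0.1769  0.0752] yang -32.15 zax [-1.e-04  0.e+00 -1.e+00] shift [-0.001   0.0005  0.0002] turn 60.35 F [-0.5 -0.1 -0.4] q [-0.26  0.52  0.66  1.98 -0.45  0.79  0.1 ]
```

```bash
python3 -m handwheel '[[1,[0,0,0],0],[1,[0,0,0],0],[1,[0,0,0],0],[1,[0,0,0],0],[1,[0,0,0],0],[1,[0,0,0],0]]' 30
python3 g.py 0.5098 -0.178 0.075 -92.5
```

```text
t: 4.2
ee_pos: [0.5111, -0.1776, 0.0754]
ee_rot: [[0.532, 0.847, 0.002], [0.847, -0.532, -0.002], [-0.0, 0.003, -1.0]]
force: [4.2, -3.0, -3.7]
finger_gap: 0.176
t 4.2 pos [ 0.5111 -0.1776  0.0754] yang -32.16 zax [ 0.0021 -0.0015 -1.    ] shift [-0.0011 -0.0009  0.0004] turn 60.34 F [ 4.2 -3.  -3.7] q [-0.26  0.52  0.66  1.98 -0.45  0.79  0.1 ]
```

```bash
python3 -m handwheel '[[1,[0,0.001,0],4],[1,[0,0.001,0],8],[1,[0,0.001,0],12],[1,[0,0.001,0],16],[1,[0,0.001,0],20],[1,[0,0.001,0],24],[1,[0,0.001,0],27],[1,[0,0.001,0],30]]'
python3 g.py 0.5098 -0.178 0.075 -92.5
```

```text
t: 5.0
ee_pos: [0.5115, -0.1779, 0.0754]
ee_rot: [[0.885, 0.465, 0.001], [0.465, -0.885, -0.001], [0.001, 0.002, -1.0]]
force: [1.8, -2.7, -2.7]
finger_gap: 0.18
t 5.0 pos [ 0.5115 -0.1779  0.0754] yang -62.27 zax [ 0.0012 -0.0012 -1.    ] shift [-0.0015 -0.0007  0.0004] turn 30.23 F [ 1.8 -2.7 -2.7] q [-0.35  0.57  0.8   1.98 -0.55  0.82 -0.32]
```

```bash
python3 -m handwheel '[[1,[0,0,0],4],[1,[0,0,0],8],[1,[0,0,0],12],[1,[0,0,0],16],[1,[0,0,0],20],[1,[0,0,0],24],[1,[0,0,0],27],[1,[0,0,0],30]]'
python3 -m handwheel '[[1,[0,0,0],0],[1,[0,0,0],0]]'
python3 g.py 0.5098 -0.178 0.2 -92.5
python3 - <<'E'
from bench import manip
import cv2
for n in('wrist','top'):
  c=manip.read_camera(n);cv2.imwrite(f'pics/{n}2.png',c['pixels'][:,:,::-1])
E
```

```text
t: 5.8
ee_pos: [0.5116, -0.1785, 0.0754]
ee_rot: [[0.999, -0.04, 0.002], [-0.04, -0.999, -0.002], [0.002, 0.002, -1.0]]
force: [3.6, -4.5, -3.4]
finger_gap: 0.181
t: 6.0
ee_pos: [0.5116, -0.1785, 0.0754]
ee_rot: [[0.999, -0.037, 0.001], [-0.037, -0.999, -0.002], [0.002, 0.002, -1.0]]
force: [4.9, -4.8, -3.5]
finger_gap: 0.175
t 6.0 pos [ 0.5116 -0.1785  0.0754] yang -92.14 zax [ 0.0015 -0.0022 -1.    ] shift [-0.0016 -0.0002 -0.1246] turn 0.36 F [ 4.9 -4.8 -3.5] q [-0.43  0.63  0.94  1.99 -0.67  0.87 -0.73]
```

View pics/wrist2.png

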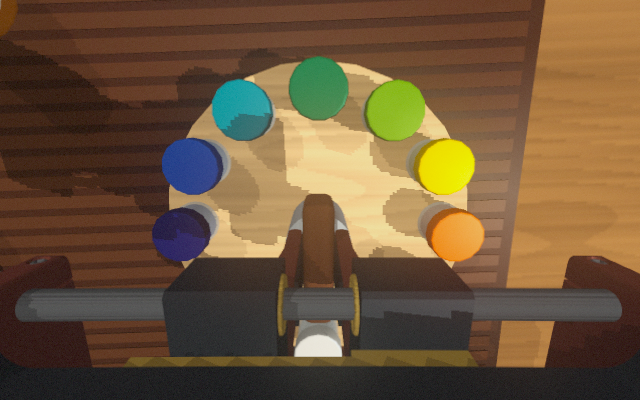

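View pics/top2.png

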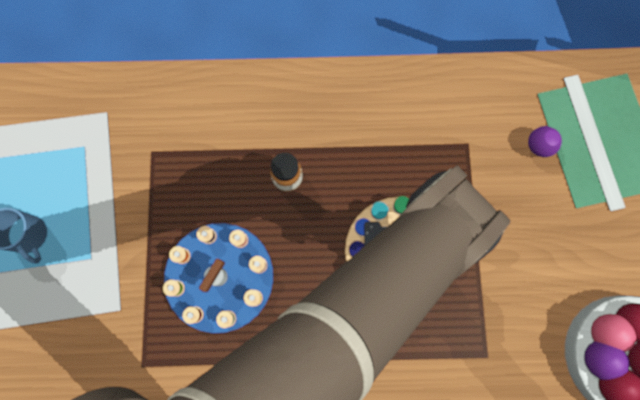

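The white pot (320,345 in the wrist picture) is in line with the bar on the pointer side. Now I release and rise.

```bash
python3 -m handwheel '[[-1,[0,0,0],0],[-1,[0,0,0],0],[-1,[0,0,0],0],[-1,[0,0,0],0],[-1,[0,0,0],0],[-1,[0,0,0],0],[-1,[0,0,0],0],[-1,[0,0,0],0]]'
python3 -m handwheel '[[-1,[0,0,-0.02],0],[-1,[0,0,-0.05],0],[-1,[0,0,-0.08],0],[-1,[0,0,-0.11],0],[-1,[0,0,-0.14],0],[-1,[0,0,-0.15],0],[-1,[0,0,-0.15],0],[-1,[0,0,-0.15],0]]'
python3 g.py 0.5098 -0.178 0.2 -92.5
python3 - <<'E'
from bench import manip
import cv2
for n in('wrist','scene'):
  c=manip.read_camera(n);i=c['pixels'][:,:,::-1]
  if n=='scene': i=cv2.resize(i[130:280,120:320],None,fx=4,fy=4,interpolation=cv2.INTER_CUBIC)
  cv2.imwrite(f'pics/{n}3.png',i)
E
```

```text
t: 6.9
ee_pos: [0.5108, -0.1774, 0.0752]
ee_rot: [[0.999, -0.038, -0.0], [-0.038, -0.999, 0.0], [-0.0, -0.0, -1.0]]
force: [-0.2, -0.0, 0.4]
finger_gap: 0.866
t: 7.7
ee_pos: [0.5105, -0.1768, 0.2243]
ee_rot: [[0.999, -0.037, -0.001], [-0.037, -0.999, 0.001], [-0.001, -0.001, -1.0]]
force: [-0.6, -0.7, -0.2]
finger_gap: 1.002
t 7.7 pos [ 0.5105 -0.1768  0.2243] yang -92.12 zax [-8.e-04  7.e-04 -1.e+00] shift [-0.0006  0.0012  0.0243] turn 0.38 F [-0.6 -0.7 -0.2] q [-0.6   0.45  1.15  1.85 -0.45  1.14 -0.9 ]
```

View pics/wrist3.png

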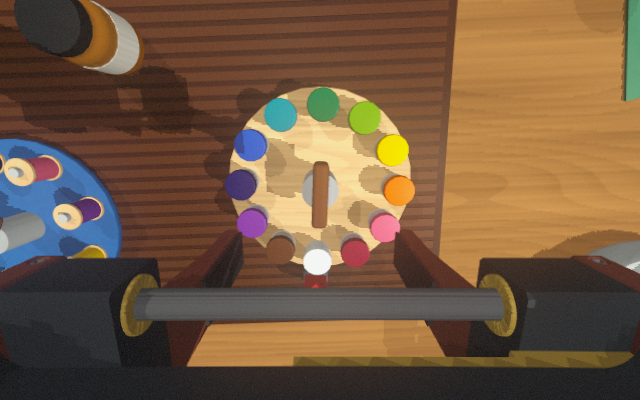

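View pics/scene3.png

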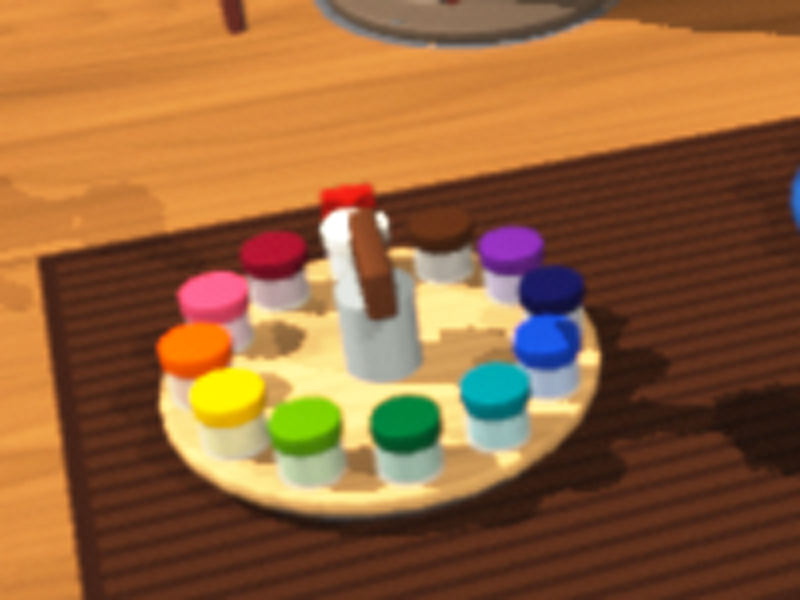

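The white pot (wrist 317,262) stands at the red pointer (316,284), and the scene crop shows the same. The fingers are clear of everything.

```bash
python3 -m handwheel '[[-1,[0,0,0],0],[-1,[0,0,0],0],[-1,[0,0,0],0]]'
python3 -c "
from bench import manip
print(manip.hand_in())"
```

```text
t: 8.1
ee_pos: [0.5107, -0.1774, 0.2249]
ee_rot: [[0.999, -0.038, -0.001], [-0.038, -0.999, -0.0], [-0.001, 0.0, -1.0]]
force: [-0.3, 0.4, -0.1]
finger_gap: 1.002
the job is handed in; nothing more can be done
None
```

The white-lidded pot now stands at the red pointer, and I handed the job in at 8.1 s of the 32 s allowed. I found the wheel 2 clicks positive, gripped its bar, turned it 60° clockwise, opened the gripper and rose 150 mm clear.

- **Pot wheel:** after release, the wrist and scene pictures both show the white pot directly at the pointer and the wheel in its click. I judged this by eye and did not measure the angle.
- **Bobbin wheel and dye jar:** I compared the top picture from the start with one taken at the end of the turn, before I let go, and neither had visibly moved. I did not measure them again, but the arm moved only straight up over the pot wheel after that.
- **Forces:** the tool read about zero force at the end, so it was touching nothing. The wrist force stayed below about 8 N in every reading.

No check failed or disagreed.

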